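Pull the spring-wire clip off a gear shaft with a hooked pick

TASK

The white gear has to come off its shaft, so remove the dark wire clip that holds it: take the orange hooked pick from the black mat, find the clip's loop, drop the hook into it, between loop and shaft, and pull the clip out of its groove and off the gear until it lies on the floor of the blue tray. Work by feel and bear only lightly on the plastic gear and the shaft; leave the aluminium puck where it stands, and put the pick back on the mat.

Things in the scene. Friction and masses are not known exactly. Their poses are not given: they have to be found in the camera images.
- pick: Hooked pick, 60 g, lying hook down on the mat: orange square handle 22 x 22 x 80 mm with black ends, thin steel shank bent down at its end. Origin: grip point on the handle's underside (handle from x = -60 to +20 mm); x points along the shank to the hook, z up, handle top at z = 22, shank axis at z = 11 mm. In the fingers it tilts a little: the hook's height is then uncertain by 2 mm
- pick_tip (a point): Lowest point of the pick's hook, at x = 90, y = 0, z = 1.5 mm of the pick. The hook is a 3 mm thick round-ended pin that reaches 8 mm below the shank
- shaft: Steel shaft end, upright, fixed. Origin: on its axis at the height of the gear's upper face; x as the unit's. Above the face a groove 24 mm in diameter and 3.6 mm high, then a collar 30 mm in diameter whose flat top is 12.1 mm above the face. It holds the clip (see clip_seat) and is marked by a press of more than 12 N
- gear: White plastic gear on the shaft, fixed, 70 mm in diameter over the teeth, 13 mm thick. Origin: on the shaft axis at its underside, 13 mm below its flat upper face. The face is marked if the pick presses on it with more than 9 N
- unit: Grey round drive unit on an aluminium flange 76 mm in diameter that carries shaft and gear, fixed in the tray. Origin: on the shaft axis at the flange's underside (2 mm above the desk); z up; -x points roughly along the tray to its empty end; the gear's upper face is 52 mm above the origin
- tray: Blue open tray 270 x 200 mm, rim 18 mm high, walls and floor 2 mm, fixed to the desk. Origin: centre of its underside; x along the long side, the unit stands about 70 mm from the centre towards +x
- mat: Black rubber mat 200 x 85 mm, 3 mm thick, fixed to the desk. Origin: centre of its underside, x along its long side
- puck: Plain aluminium puck, 36 mm in diameter and 22 mm high, standing on the desk; not part of the job. Origin: centre of its underside
- clip_seat (a point): Middle of the clip in its groove, on the shaft axis at gear face height, x as the unit's. The clip: omega of dark 2.6 mm spring wire, flat on the gear. Two sprung arms hug the shaft, their ends flared to 17.2 mm from the axis; opposite the open end is a loop. It can turn in the groove: the loop points anywhere up to 50 degrees either side of the unit's -x, not told by this pose: see or feel it
- loop_zone (a point): Point on the gear face 17.2 mm from the shaft axis towards the unit's -x. The loop stands this far out in its own direction: outside 15.6 mm wide, reaching 22 mm from the axis; inside, a gap 10.4 mm wide, from collar (15 mm) to wire (19.4 mm), floor the gear face. Pulled outward with 8 to 13 N over 9 mm the arms spread and let go. A hook not kept down on the gear rides over the wire

How it is judged:
By the outcome, as a careful person would: the job done as asked, in the order asked, and still so for the second after the job is handed in, with the robot touching nothing.
It also fails if it takes over 67 s, if anything falls off the work surface, if the arm or the gripper's body presses on something with over 40 N, if the wrist force passes 120 N, or if a joint passes its speed limit or range.

ROBOT

A 6-joint arm with a two-finger parallel gripper is mounted at the origin on a cart in front of the work surface, level with it; the furniture and walls round the work are solid. World frame = base frame: x ahead of the robot, y to its left, z up, the work surface at z = 0. Lengths are in m, angles in rad, forces in N, time in s.
With the tool pointing down it reaches from about 0.25 to 0.725 m from the base axis. Payload 4 kg.
Tool frame: the origin (TCP) lies on the front face of the gripper's body, between the roots of the fingers; the fingertips stand 73 mm ahead of it and the grasp point (between the pads) lies 54 mm ahead of it; z points along the fingers, y is the line along which they close (so a half turn about z gives the same grasp; the last joint's range is limited). The gripper opens to 85 mm and grips with 20 to 120 N. Pads are 22 mm wide; open, the fingers measure 114 mm over their backs; the gripper's body (76 mm by 85 mm) begins 54 mm behind the grasp point. The pads swing forward as they close: fully open they stand 13 mm farther back than shut.
Start: joints at [-1.143, 0.241, 0.005, 1.335, 0, 1.571], TCP at [0.207, -0.455, 0.304] pointing down, gripper open.
Joint ranges: [-2.72, 2.72], [-1.05, 1.87], [-1.09, 1.28], [-1.99, 2.15], [-1.42, 1.44], [-3.14, 3.14]. Speed limits (rad/s): [2.79, 2.79, 3.14, 3.14, 3.14, 3.14].

INTERFACE

Orientations are given as a unit quaternion [x, y, z, w].
In Python, from workcell import bot gives the robot as it stands. The module is installed in compiled form; this text tells all that it offers.
- The arm moves only by the tool step_arm, never from a script. Its argument "rows" is a list of rows, each a list of 2 entries, a list of its own where there are three numbers: the shift along the tool's x, y, z in mm, then the turn about the tool's z in degrees. A call has 1 to 12 rows; each row is the pose to reach, as a shift and turn from the pose commanded when the call began, along the tool's axes at that moment; what a row does not reach only later rows make up. A row lasts 1/8 s, in which the tool goes at most 62.5 mm and 10.7 degrees, less where a joint would pass 70% of its speed; a pose out of reach is approached as far as the arm can. A call with a gripper value outside its range is refused whole. "claw" is the gripper's target within -1 to 1 (shut at 1, half-way at 0, fully open at -1), set as the call begins (left out, the last holds). The fingers move at their own pace and stop on an object; the grip force is fixed at half the most. Time passes only in rows, so rows that repeat a pose let the fingers close. It gives the time, the measured TCP pose, the force, the opening and the grip force at its end, in the units of the state.
- bot.get_obs(): the state, without advancing time (a new reading comes with each control period).
- bot.camera(name): name is "side" or "top"; returns (picture, depth): 420x560x3 uint8, red, green, blue; 420x560 float32, m along the optical axis (not along the pixel's ray), 0 where there is no reading.
- bot.camera_params(name): a dict with "fx", "fy", "cx", "cy" (pixels), "pose" (4x4, takes a point from camera to world coordinates). Camera axes: x right, y up, looking along -z (the intrinsics and any distortion apply to the point x, -y, -z); pixel columns grow to the right and rows downward; lengths in m; the calibration is good to about 2 mm. A picture is of the moment at which its call begins. camera_params takes no time and is no camera call.
- bot.job_done(): hands the job in; it is judged then, once.
Trained networks look in the newest picture that a camera, given by its name, has taken for a name from the list of things; names that differ only in an ending like _2 or _b are one class to them, and where a whole thing is asked for, a point or a joint stands for the part that bears it (a point fixed in the world has none). Each returns a list of dicts, best first, with "score" (0 to 1); they miss things now and then, are a little off and sometimes report something else, mostly with a low value. They report only what shows in the picture. A call takes as long as a camera call.
- bot.trace(target, camera): "pixels" (420x560 bool, what is visible of it) and "uv" ([column, row] in pixels, amid what is visible of it).
The state is a dict: "clock": time; "joint_pos": joint angles; "joint_vel": joint speeds; "tau": joint torques, N m; "eef_pos": TCP position; "tool_rot": TCP orientation; "ft_force": force on the tool from outside, world axes, zero at the start; "ft_torque": the same for the moment, N m; "grip_width": finger opening in m; "grasp_force": force on a finger pad.
Only numpy, scipy, OpenCV 4.12 (cv2) and the standard library are available. Lean on these libraries where they do the work, as an engineer would, in place of code of your own. Each camera call takes 0.05 s, during which the arm holds its last target. There are 200 camera calls.

## Working session

There is one attempt and no reset: what is moved stays moved. The work goes in short steps, Python scripts to look and compute and a tool call to move; the robot and the scene stay as the last step left them, time stands still between calls to the robot, and variables do not carry over. Pictures are saved under pics/ and viewed, at most 10 in all, crops included, and the job is handed in when it is done.

Besides the shell and the picture viewer there is one more tool, called in YAML: its name, and indented under it one key for each argument. step_arm: Moves the arm, as the interface text tells. Its arguments: {"type":"object","properties":{"rows":{"type":"array"},"claw":{"type":"number"}},"required":["rows"]}

```bash
mkdir -p pics; cat > h.py <<'E'
import numpy as np, cv2
from workcell import bot
from scipy.spatial.transform import Rotation as R
def pts(cam,depth):
    p=bot.camera_params(cam); v,u=np.mgrid[0:420,0:560]
    c=np.stack([(u-p['cx'])/p['fx']*depth,-(v-p['cy'])/p['fy']*depth,-depth,np.ones_like(depth)],-1)
    return (c@np.array(p['pose']).T)[...,:3]
E
python3 - <<'E'
from h import *
for c in ['top','side']:
    im,d=bot.camera(c); cv2.imwrite(f'pics/{c}0.png',im[...,::-1]); np.savez(f'{c}0.npz',im=im,d=d)
    P=pts(c,d); p=bot.camera_params(c); print(c,p['fx'],p['cx'],p['cy'],np.round(p['pose'],3).tolist(),[k for k in p])
    for t in ['pick','gear','tray','mat','puck','shaft','clip_seat']:
        for r in bot.trace(t,c)[:2]:
            m=r['pixels']&(d>0); q=P[m]
            print(t,round(r['score'],2),np.round(r['uv']),m.sum(),np.round(np.median(q,0),3) if m.any() else '',np.round(q.min(0),3),np.round(q.max(0),3))
o=bot.get_obs(); print(o['clock'],o['eef_pos'],o['tool_rot'],R.from_quat(o['tool_rot']).as_matrix().round(3))
E
```

```text
top 438.1162687040395 281.66658382452596 209.43324138306863 [[0.011, 0.992, -0.13, 0.479], [-1.0, 0.011, 0.0, 0.015], [0.002, 0.13, 0.992, 0.9], [0.0, 0.0, 0.0, 1.0]] ['fx', 'fy', 'cx', 'cy', 'pose']
gear 0.72 [378. 206.] 760 [ 0.608 -0.183  0.053] [ 0.575 -0.232 -0.002] [ 0.653 -0.151  0.06 ]
tray 0.66 [385. 240.] 12206 [ 0.529 -0.199  0.002] [ 0.402 -0.31  -0.005] [ 0.688 -0.083  0.055]
mat 0.84 [192. 211.] 3429 [0.593 0.199 0.003] [ 0.48   0.146 -0.003] [0.689 0.254 0.026]
mat 0.16 [379. 202.] 1302 [ 0.607 -0.18   0.053] [ 0.574 -0.235 -0.002] [ 0.661 -0.149  0.068]
puck 0.59 [290. 168.] 262 [0.676 0.003 0.021] [ 0.66  -0.014 -0.002] [0.695 0.02  0.026]
shaft 0.55 [387. 200.] 194 [ 0.611 -0.186  0.065] [ 0.597 -0.2    0.052] [ 0.626 -0.172  0.068]
shaft 0.22 [380. 200.] 1266 [ 0.607 -0.18   0.053] [ 0.573 -0.232 -0.002] [ 0.658 -0.149  0.068]
clip_seat 0.57 [386. 199.] 184 [ 0.61  -0.186  0.065] [ 0.596 -0.2    0.058] [ 0.625 -0.172  0.068]
side 464.23430822807165 277.2509694681811 210.46157083759084 [[0.997, -0.051, 0.066, 0.669], [0.083, 0.642, -0.762, -0.692], [-0.004, 0.765, 0
[... 204 characters left out ...]
53] [ 0.569 -0.225  0.   ] [ 0.646 -0.109  0.068]
tray 0.74 [220. 325.] 13789 [ 0.527 -0.216  0.002] [ 0.403 -0.309 -0.003] [ 0.69  -0.066  0.055]
mat 0.93 [281. 185.] 1454 [0.606 0.187 0.003] [ 0.482  0.142 -0.003] [0.69  0.261 0.023]
puck 0.76 [310. 240.] 257 [ 0.678 -0.008  0.021] [ 0.663 -0.019 -0.002] [0.695 0.038 0.025]
shaft 0.68 [268. 297.] 231 [ 0.612 -0.193  0.065] [ 0.597 -0.205  0.054] [ 0.626 -0.176  0.068]
clip_seat 0.71 [267. 294.] 266 [ 0.612 -0.192  0.065] [ 0.594 -0.205  0.052] [ 0.626 -0.164  0.068]
0.8 [ 0.20744167 -0.45493691  0.30392557] [9.77211271e-01 2.12269008e-01 4.69102877e-06 9.02502263e-06] [[ 0.91   0.415  0.   ]
 [ 0.415 -0.91  -0.   ]
 [ 0.     0.    -1.   ]]
```

```bash
python3 - <<'E'
from h import *
T=cv2.imread('pics/top0.png');S=cv2.imread('pics/side0.png')
def c(I,u,v,w,h): return cv2.resize(I[v:v+h,u:u+w],(400,300),interpolation=cv2.INTER_CUBIC)
cv2.imwrite('pics/m.png',np.vstack([np.hstack([c(T,347,172,80,60),c(S,220,265,100,75)]),np.hstack([c(T,130,150,140,105),c(S,200,130,140,105)])]))
E
```

```text
(no output)
```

View pics/m.png

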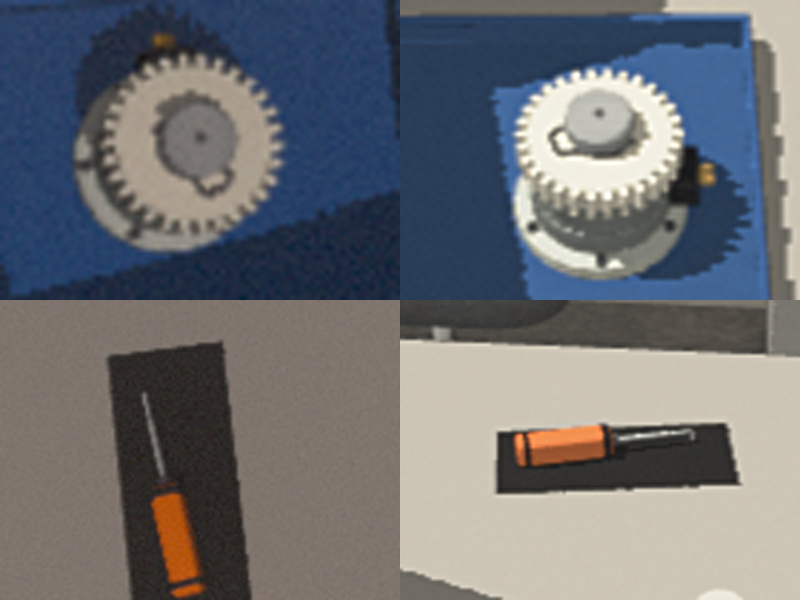

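View pics/side0.png

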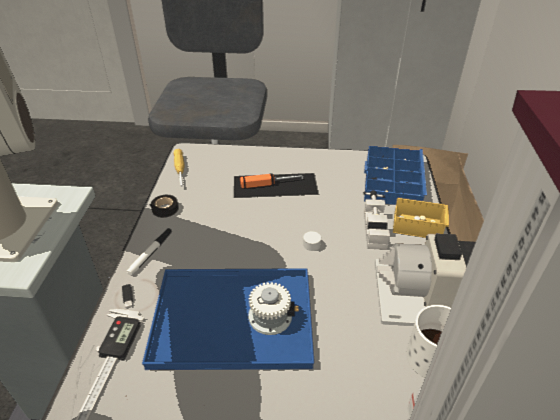

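```bash
cat >> h.py <<'E'
def ray(cam,u,v,z):
    p=bot.camera_params(cam); M=np.array(p['pose'])
    r=M[:3,:3]@[(u-p['cx'])/p['fx'],-(v-p['cy'])/p['fy'],-1]
    return M[:3,3]+r*(z-M[2,3])/r[2]
def orange(im,box):
    h=cv2.cvtColor(im,cv2.COLOR_RGB2HSV); m=(h[...,0]>5)&(h[...,0]<18)&(h[...,1]>150)&(h[...,2]>80)
    k=np.zeros_like(m); u0,v0,u1,v1=box; k[v0:v1,u0:u1]=1; return m&k
E
python3 - <<'E'
from h import *
for cam,cc,l in [('top',(386.4,199.4),(389.6,208.6)),('side',(269.5,293),(260,300))]:
    C=ray(cam,*cc,.0661);L=ray(cam,*l,.0553);print(cam,C.round(4),L.round(4),np.hypot(*(L-C)[:2]),np.degrees(np.arctan2(*(L-C)[1::-1])))
for cam,box in [('top',(150,190,230,260)),('side',(230,165,310,195))]:
    z=np.load(cam+'0.npz'); m=orange(z['im'],box); P=pts(cam,z['d']); q=P[m&(z['d']>.1)]
    t=q[q[:,2]>.0215]; 
    c=t.mean(0);w=np.linalg.svd(t[:,:2]-c[:2],full_matrices=False)[2][0]; w*=np.sign(w[0])
    s=(t[:,:2]-c[:2])@w; print(cam,m.sum(),len(t),c.round(4),np.degrees(np.arctan2(w[1],w[0])),s.min(),s.max(),np.median(t[:,2]))
# tip: top crop (145,394-300), shank root (165,480-300), scale 1/(400/140)
k=140/400
print(ray('top',130+145*k,150+94*k,.014),ray('top',130+165*k,150+182*k,.014),ray('top',130+178*k,150+245*k,.025))
print(ray('side',200+(692-400)*k,130+(434-300)*k,.014),ray('side',200+(612-400)*k,130+(438-300)*k,.014))
# tray orientation
z=np.load('top0.npz');im=z['im'];h=cv2.cvtColor(im,cv2.COLOR_RGB2HSV);m=((h[...,0]>100)&(h[...,0]<125)&(h[...,1]>120)).astype(np.uint8);m[:, :300]=0
c=max(cv2.findContours(m,0,2)[0],key=cv2.contourArea);b=cv2.boxPoints(cv2.minAreaRect(c));print([ray('top',*x,.018).round(3) for x in b])
E
```

```text
top [ 0.6099 -0.1864  0.0661] [ 0.5936 -0.1948  0.0553] 0.018425311314253116 -152.5818521515915
side [ 0.6113 -0.1893  0.0661] [ 0.5958 -0.1967  0.0553] 0.017164303674841952 -154.60165543118868
top 392 346 [0.5416 0.1958 0.0245] 15.45031744294987 -0.03784066094350574 0.033953943626564356 0.024460129394499486
side 333 158 [0.5423 0.1913 0.0242] 14.955855802772373 -0.03683018035896717 0.04046484351274329 0.02417676271996788
[0.64758125 0.2233342  0.014     ] [0.58398708 0.20645819 0.014     ] [0.53841328 0.19326259 0.025     ]
[0.65049538 0.21725004 0.014     ] [0.58368803 0.2062919  0.014     ]
[array([ 0.671, -0.082,  0.018]), array([ 0.693, -0.289,  0.018]), array([ 0.42 , -0.305,  0.018]), array([ 0.4  , -0.105,  0.018])]
```

step_arm:
  rows:
    - [[594, -448, 80], 9.7]
    - [[594, -448, 80], 9.7]
    - [[594, -448, 80], 9.7]
    - [[594, -448, 80], 9.7]
    - [[594, -448, 80], 9.7]
    - [[594, -448, 80], 9.7]
    - [[594, -448, 80], 9.7]
    - [[594, -448, 80], 9.7]
    - [[594, -448, 80], 9.7]
    - [[594, -448, 80], 9.7]
    - [[594, -448, 80], 9.7]
    - [[594, -448, 80], 9.7]
  claw: -1

```text
clock: 2.3
eef_pos: [0.569, 0.1796, 0.2237]
tool_rot: [0.989, 0.149, -0.001, -0.009]
ft_force: [1.1, -0.6, 0.7]
grip_width: 0.0853
grasp_force: 0.0
```

step_arm:
  rows:
    - [[0, 0, 0], 0]
    - [[0, 0, 0], 0]
    - [[0, 0, 0], 0]

```text
clock: 2.68
eef_pos: [0.568, 0.1755, 0.2245]
tool_rot: [0.989, 0.146, -0.001, -0.009]
ft_force: [0.3, -0.1, 1.0]
grip_width: 0.0853
grasp_force: 0.0
```

```bash
cat >> h.py <<'E'
def go(x,y,z,yaw):
    o=bot.get_obs(); Rm=R.from_quat(o['tool_rot']); M=Rm.as_matrix(); d=np.array([x,y,z])-o['eef_pos']
    y0=np.degrees(np.arctan2(M[1,0],M[0,0])); print('t',round(o['clock'],2),'pos',np.round(o['eef_pos'],4),'yaw',y0.round(2),'-> shift mm',(M.T@d*1000).round(1),'turn',round(y0-yaw,2),'F',np.round(o['ft_force'],2),'T',np.round(o['ft_torque'],2))
E
python3 -c "
from h import *
go(.5613,.1986,.078,14.9)"
```

```text
t 2.67 pos [0.568  0.1755 0.2245] yaw 16.84 -> shift mm [  0.3 -21.5 146.9] turn 1.94 F [ 0.34 -0.08  1.  ] T [-0.09  0.02  0.03]
```

step_arm:
  rows:
    - [[0, -21, 50], 2]
    - [[0, -21, 80], 2]
    - [[0, -21, 110], 2]
    - [[0, -21, 110], 2]

```text
clock: 3.18
eef_pos: [0.5657, 0.1772, 0.1127]
tool_rot: [0.989, 0.145, -0.006, -0.016]
ft_force: [-0.6, -1.3, -0.2]
grip_width: 0.0853
grasp_force: 0.0
```

```bash
python3 - <<'E'
from h import *
go(.5613,.1986,.078,14.9)
im,d=bot.camera('side'); cv2.imwrite('pics/s1.png',cv2.resize(im[120:220,190:340,::-1],(750,500),interpolation=cv2.INTER_CUBIC))
print(R.from_quat(bot.get_obs()['tool_rot']).as_matrix().round(3))
E
```

```text
t 3.17 pos [0.5657 0.1772 0.1127] yaw 16.71 -> shift mm [  2.2 -20.6  35.4] turn 1.81 F [-0.58 -1.28 -0.17] T [-0.07  0.02 -0.02]
[[ 0.958  0.287 -0.012]
 [ 0.288 -0.957  0.031]
 [-0.003 -0.033 -0.999]]
```

```bash
python3 - <<'E'
from h import *
o=bot.get_obs(); print({k:np.round(o[k],3) for k in ('joint_pos','joint_vel','tau')})
im,d=bot.camera('side'); cv2.imwrite('pics/s2.png',im[...,::-1])
E
```

```text
{'joint_pos': array([ 0.291,  0.567, -0.02 ,  0.986,  0.033,  3.141]), 'joint_vel': array([ 0.004, -0.024,  0.046,  0.003, -0.   ,  0.002]), 'tau': array([ 1.3000e-02, -4.7248e+01,  2.0767e+01, -4.0000e-03,  1.0300e-01,
        0.0000e+00])}
```

View pics/s2.png

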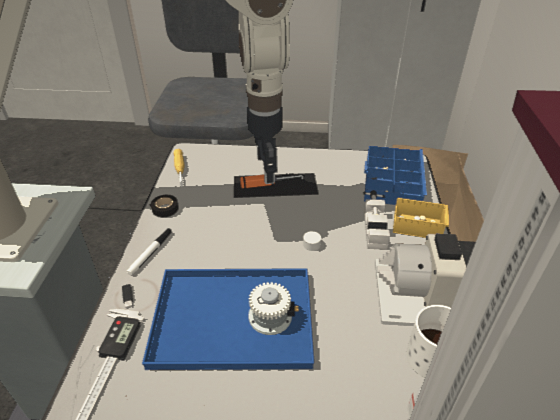

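step_arm:
  rows:
    - [[0, 0, 0], -10]
    - [[0, 0, 0], -20]
    - [[0, 0, 0], -30]
    - [[0, 0, 0], -40]
    - [[0, 0, 0], -50]
    - [[0, 0, 0], -60]
    - [[0, 0, 0], -70]
    - [[0, 0, 0], -80]
    - [[0, 0, 0], -90]
    - [[0, 0, 0], -100]
    - [[0, 0, 0], -110]
    - [[0, 0, 0], -120]

```text
clock: 4.78
eef_pos: [0.5692, 0.1789, 0.1171]
tool_rot: [0.366, 0.931, 0.014, -0.009]
ft_force: [0.7, -0.1, -0.3]
grip_width: 0.0852
grasp_force: 0.0
```

step_arm:
  rows:
    - [[0, 0, 0], -10]
    - [[0, 0, 0], -20]
    - [[0, 0, 0], -30]
    - [[0, 0, 0], -40]
    - [[0, 0, 0], -50]
    - [[0, 0, 0], -58]
    - [[0, 0, 0], -58]

```text
clock: 5.65
eef_pos: [0.569, 0.1788, 0.1167]
tool_rot: [-0.128, 0.992, 0.017, -0.001]
ft_force: [-0.5, 0.3, 0.0]
grip_width: 0.0852
grasp_force: 0.0
```

```bash
python3 - <<'E'
from h import *
go(.5613,.1986,.078,194.9)
print(R.from_quat(bot.get_obs()['tool_rot']).as_matrix().round(3),bot.get_obs()['joint_pos'])
E
```

```text
t 5.65 pos [0.569  0.1788 0.1167] yaw -165.33 -> shift mm [ 2.5 19.8 39.3] turn -360.23 F [-0.48  0.33  0.03] T [-0.01 -0.06  0.01]
[[-0.967 -0.253 -0.007]
 [-0.253  0.967  0.033]
 [-0.002  0.033 -0.999]] [ 0.29166653  0.56505968 -0.01702377  0.98598301  0.0332304   0.03556042]
```

step_arm:
  rows:
    - [[2.6, 17.6, 10], 0]
    - [[2.6, 17.6, 20], 0]
    - [[2.6, 17.6, 33], 0]
    - [[2.6, 17.6, 39], 0]
    - [[2.6, 17.6, 39], 0]
    - [[2.6, 17.6, 39], 0]

```text
clock: 6.4
eef_pos: [0.5607, 0.1962, 0.076]
tool_rot: [-0.128, 0.992, 0.016, -0.003]
ft_force: [0.4, 0.2, 0.9]
grip_width: 0.0854
grasp_force: 0.0
```

```bash
python3 - <<'E'
from h import *
go(.5618,.1965,.078,-165.1)
im,d=bot.camera('side'); cv2.imwrite('pics/s3.png',cv2.resize(im[140:215,210:310,::-1],(800,600),interpolation=cv2.INTER_CUBIC))
E
```

```text
t 6.4 pos [0.5607 0.1962 0.076 ] yaw -165.23 -> shift mm [-1.1  0.1 -2. ] turn -0.13 F [0.4  0.21 0.93] T [-0.04 -0.   -0.03]
```

View pics/s3.png

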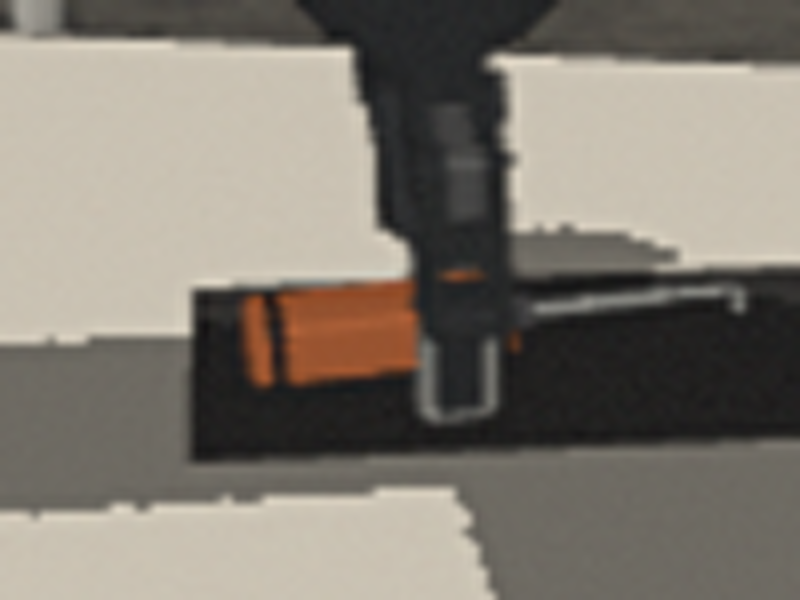

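The fingers straddle the handle near its front end (finger at about (455,400) of the crop, hook at (740,295)); raise 3 mm and close.

step_arm:
  rows:
    - [[-1, 0, -3], 0]
    - [[-1, 0, -3], 0]
    - [[-1, 0, -3], 0]
    - [[-1, 0, -3], 0]
    - [[-1, 0, -3], 0]
    - [[-1, 0, -3], 0]
    - [[-1, 0, -3], 0]
    - [[-1, 0, -3], 0]
  claw: 1

```text
clock: 7.45
eef_pos: [0.5618, 0.1965, 0.0794]
tool_rot: [-0.129, 0.992, 0.016, -0.003]
ft_force: [-0.1, 0.5, 4.0]
grip_width: 0.0201
grasp_force: 59.3
```

step_arm:
  rows:
    - [[0, 0, -20], 0]
    - [[0, 0, -60], 0]
    - [[0, 0, -90], 0]
    - [[0, 0, -90], 0]
    - [[0, 0, -90], 0]
    - [[0, 0, -90], 0]

```text
clock: 8.2
eef_pos: [0.5613, 0.1933, 0.1668]
tool_rot: [-0.129, 0.992, 0.016, -0.005]
ft_force: [0.4, 0.1, -0.8]
grip_width: 0.0205
grasp_force: 58.7
```

```bash
python3 - <<'E'
from h import *
go(.5141,-.2361,.165,-153.5)
im,d=bot.camera('side');P=pts('side',d)
r=bot.trace('pick','side')
for x in r[:1]:
    m=x['pixels']&(d>0);q=P[m];print(x['score'],m.sum(),x['uv'])
    ax=np.array([.967,.254]); s=q[:,:2]@ax
    for lo in np.arange(s.min(),s.max(),.01):
        k=(s>=lo)&(s<lo+.01); print(round(lo,3),k.sum(),np.median(q[k],0).round(3) if k.any() else '')
cv2.imwrite('pics/s4.png',cv2.resize(im[90:210,190:350,::-1],(800,600),interpolation=cv2.INTER_CUBIC))
E
```

```text
t 8.2 pos [0.5613 0.1933 0.1668] yaw -165.21 -> shift mm [ 155.2 -403.   -10.5] turn -11.71 F [ 0.39  0.12 -0.76] T [-0.06 -0.06  0.01]
0.78 300 [253.4, 148.9]
0.534 55 [0.512 0.174 0.107]
0.544 49 [0.522 0.176 0.108]
0.554 55 [0.531 0.179 0.109]
0.564 54 [0.541 0.181 0.109]
0.574 28 [0.548 0.182 0.11 ]
0.584 0 
0.594 7 [0.574 0.189 0.109]
0.604 35 [0.579 0.19  0.107]
0.614 13 [0.587 0.199 0.105]
0.624 0 
0.634 1 [ 0.57   0.353 -0.004]
0.644 2 [ 0.575  0.37  -0.001]
0.654 0 
0.664 0 
0.674 0 
0.684 0 
0.694 0 
0.704 0 
0.714 0 
0.724 0 
0.734 0 
0.744 0 
0.754 0 
0.764 0 
0.774 0 
0.784 0 
0.794 0 
0.804 0 
0.814 0 
0.824 0 
0.834 1 [ 0.449  1.579 -0.757]
```

View pics/s4.png

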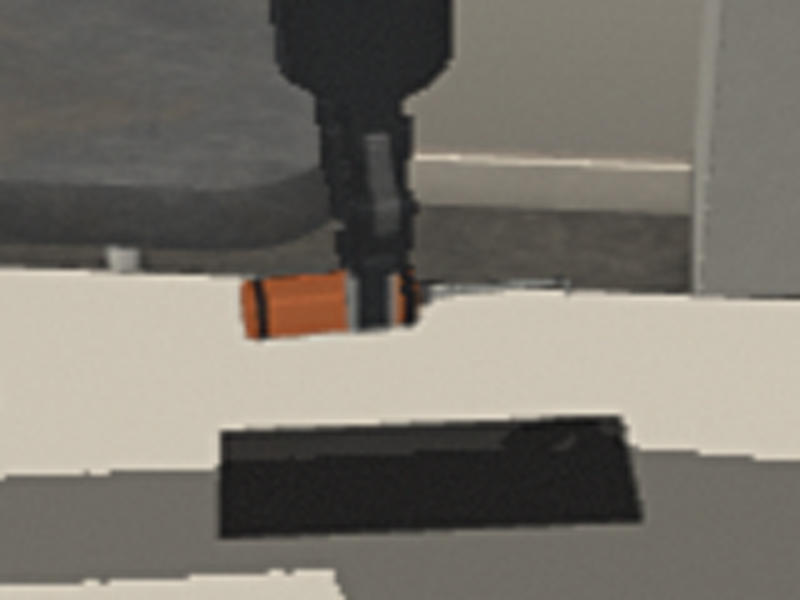

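```bash
python3 -c "
from h import *
go(.5158,-.2379,.155,-153.5)"
```

```text
t 8.3 pos [0.5616 0.1934 0.1673] yaw -165.21 -> shift mm [ 1.544e+02 -4.055e+02 -3.000e-01] turn -11.71 F [-0.87 -0.39 -0.73] T [-0.03 -0.07 -0.02]
```

step_arm:
  rows:
    - [[20, -50, -3], -3]
    - [[40, -104, -3], -6]
    - [[62, -160, -3], -9]
    - [[84, -218, -3], -11.7]
    - [[106, -275, 0], -11.7]
    - [[126, -330, 0], -11.7]
    - [[142, -375, 0], -11.7]
    - [[152, -400, 0], -11.7]
    - [[154, -405, 0], -11.7]
    - [[154, -405, 0], -11.7]
    - [[154, -405, 0], -11.7]

```text
clock: 9.68
eef_pos: [0.5169, -0.2358, 0.1556]
tool_rot: [-0.23, 0.973, 0.017, -0.002]
ft_force: [-0.6, -0.6, -1.4]
grip_width: 0.0204
grasp_force: 58.8
```

```bash
python3 - <<'E'
from h import *
go(.5158,-.2379,.155,-153.5)
im,d=bot.camera('top'); np.savez('t5.npz',im=im,d=d)
im2,d2=bot.camera('side'); 
c=lambda I:cv2.resize(I[...,::-1],(400,300),interpolation=cv2.INTER_CUBIC)
cv2.imwrite('pics/s5.png',np.vstack([np.hstack([c(im[172:232,347:427]),c(im2[265:325,220:300])]),np.hstack([c(im[140:260,310:470]),c(im2[205:340,130:310])])]))
o=bot.get_obs(); t=o['eef_pos']+R.from_quat(o['tool_rot']).apply([-.09,0,.075]); print('tip pred',t, R.from_quat(o['tool_rot']).as_matrix().round(3))
for cam in('top','side'):
    p=bot.camera_params(cam);q=np.linalg.inv(p['pose'])@[*t,1];print(cam,p['cx']+p['fx']*q[0]/-q[2],p['cy']-p['fy']*q[1]/-q[2])
E
```

```text
t 9.68 pos [ 0.5169 -0.2358  0.1556] yaw -153.42 -> shift mm [ 1.9 -1.4  0.6] turn 0.08 F [-0.58 -0.6  -1.42] T [-0.01 -0.02  0.02]
tip pred [ 0.59673526 -0.1931501   0.08128213] [[-0.894 -0.448 -0.011]
 [-0.448  0.894  0.032]
 [-0.004  0.033 -0.999]]
top 392.0551803333692 205.13199511972297
side 260.3497151133862 288.2776573267613
```

View pics/s5.png

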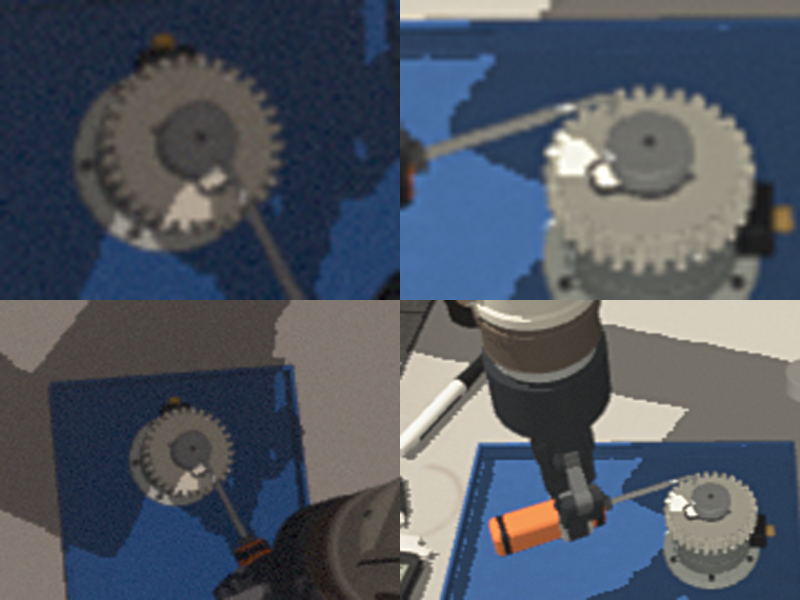

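step_arm:
  rows:
    - [[7, -1.5, 0], 0]
    - [[7, -1.5, 8], 0]
    - [[7, -1.5, 14], 0]
    - [[7, -1.5, 18], 0]
    - [[7, -1.5, 21], 0]
    - [[7, -1.5, 21], 0]
    - [[7, -1.5, 21], 0]

```text
clock: 10.65
eef_pos: [0.5111, -0.2409, 0.1348]
tool_rot: [-0.229, 0.973, 0.016, -0.001]
ft_force: [-1.1, 0.6, -0.7]
grip_width: 0.0203
grasp_force: 58.8
```

```bash
cat >> h.py <<'E'
def st(n=1):
    o=bot.get_obs(); M=R.from_quat(o['tool_rot']).as_matrix()
    t=o['eef_pos']+M@[-.09,0,.075]; C=np.array([.6106,-.1879]); d=np.array([-.895,-.446]); l=np.array([-.446,.895])
    r=(t[:2]-C)*1000
    print('t',round(o['clock'],2),'tip rad',(r@d).round(1),'lat',(r@l).round(1),'z',(t[2]*1000).round(1),'F tool',(M.T@o['ft_force']).round(2),'T tool',(M.T@o['ft_torque']).round(2))
E
python3 - <<'E'
from h import *
st(); bot.camera('side'); st()
im,d=bot.camera('side'); im2,d=bot.camera('top')
c=lambda I:cv2.resize(I[...,::-1],(400,300),interpolation=cv2.INTER_CUBIC)
cv2.imwrite('pics/s6.png',np.hstack([c(im2[180:222,360:416]),c(im[270:318,236:300])]))
E
```

```text
t 10.65 tip rad 22.3 lat -0.6 z 60.3 F tool [0.73 1.   0.68] T tool [ 0.02 -0.02  0.  ]
t 10.7 tip rad 22.3 lat -0.7 z 60.4 F tool [-0.91 -0.29 -0.14] T tool [ 0.03 -0.02 -0.06]
```

View pics/s6.png

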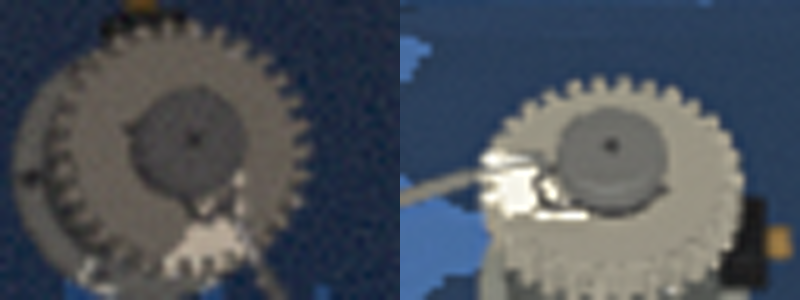

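```bash
python3 - <<'E'
from h import *
for cam,a in [('top',[(393.6,205.2,.070),(389.1,208.7,.0553)]),('side',[(259.7,295.6,.070),(260.5,300.5,.0553)])]:
    for p in a:
        w=ray(cam,*p); C=[.6106,-.1879]; r=(w[:2]-C)*1000; print(cam,w.round(4),'rad',r@[-.895,-.446],'lat',r@[-.446,.895])
o=bot.get_obs();M=R.from_quat(o['tool_rot']).as_matrix()
s=o['eef_pos']+M@[-.09,0,.0655]
for cam in('top','side'):
  for x in (0,.02,.04):
    p=bot.camera_params(cam);q=np.linalg.inv(p['pose'])@[*(s+M@[x,0,0]),1];print(cam,x,p['cx']+p['fx']*q[0]/-q[2],p['cy']-p['fy']*q[1]/-q[2])
E
```

```text
top [ 0.5983 -0.199   0.07  ] rad 15.986519636574688 lat -4.4100457961519135
top [ 0.5934 -0.1939  0.0553] rad 18.064390212789014 lat 2.345356622785946
side [ 0.596  -0.1993  0.07  ] rad 18.142092573557182 lat -3.7494787298877554
side [ 0.5968 -0.1977  0.0553] rad 16.726081574968056 lat -2.577486648034185
top 0 393.5536623481709 208.95697564741548
top 0.02 398.4206154074525 218.318772559054
top 0.04 403.31354809235097 227.73054241596327
side 0 256.7322886422643 295.160797640436
side 0.02 245.30459037934185 298.745325683313
side 0.04 233.7099561438039 302.3822165608955
```

step_arm:
  rows:
    - [[-1, 1.5, 0], 0]
    - [[-2, 1.5, 0], 0]
    - [[-2.5, 1.5, 0], 0]
    - [[-2.5, 1.5, 0], 0]

```text
clock: 11.3
eef_pos: [0.5126, -0.2384, 0.1348]
tool_rot: [-0.229, 0.973, 0.017, -0.002]
ft_force: [0.1, 0.9, -0.3]
grip_width: 0.0204
grasp_force: 58.8
```

```bash
python3 -c "
from h import *
st()"
```

```text
t 11.3 tip rad 19.9 lat 1.0 z 60.2 F tool [-0.51  0.73  0.36] T tool [ 0.03  0.02 -0.04]
```

step_arm:
  rows:
    - [[-0.5, 0, 0], 0]
    - [[-1, 0, 0], 0]
    - [[-1, 0, 0], 0]

```text
clock: 11.68
eef_pos: [0.5131, -0.2381, 0.1347]
tool_rot: [-0.229, 0.973, 0.017, -0.002]
ft_force: [-1.4, -1.2, -0.4]
grip_width: 0.0205
grasp_force: 58.9
```

```bash
python3 -c "
from h import *
st()"
```

```text
t 11.68 tip rad 19.4 lat 1.0 z 60.1 F tool [ 1.78 -0.51  0.35] T tool [0.02 0.38 0.01]
```

step_arm:
  rows:
    - [[0.8, 0, 0], 0]
    - [[0.8, 0, 0], 0]

```text
clock: 11.92
eef_pos: [0.5129, -0.2383, 0.1348]
tool_rot: [-0.229, 0.973, 0.017, -0.001]
ft_force: [0.0, 0.3, -1.1]
grip_width: 0.0207
grasp_force: 58.8
```

```bash
python3 -c "
from h import *
st()"
```

```text
t 11.93 tip rad 19.5 lat 1.0 z 60.3 F tool [-0.16  0.19  1.14] T tool [-0.03  0.02  0.03]
```

step_arm:
  rows:
    - [[0, 0, 1], 0]
    - [[0, 0, 2], 0]
    - [[0, 0, 2], 0]

```text
clock: 12.3
eef_pos: [0.5127, -0.2382, 0.1327]
tool_rot: [-0.229, 0.973, 0.017, -0.002]
ft_force: [0.4, -0.1, 0.7]
grip_width: 0.0211
grasp_force: 58.8
```

```bash
python3 -c "
from h import *
st()"
```

```text
t 12.3 tip rad 19.7 lat 1.2 z 58.1 F tool [-0.29 -0.25 -0.7 ] T tool [ 0.01  0.03 -0.03]
```

step_arm:
  rows:
    - [[0, 0, 0.8], 0]
    - [[0, 0, 1.5], 0]
    - [[0, 0, 1.5], 0]

```text
clock: 12.68
eef_pos: [0.5127, -0.2382, 0.1312]
tool_rot: [-0.229, 0.973, 0.017, -0.002]
ft_force: [-0.1, 0.4, -0.9]
grip_width: 0.0205
grasp_force: 58.8
```

```bash
python3 -c "
from h import *
st()"
```

```text
t 12.68 tip rad 19.8 lat 1.2 z 56.6 F tool [-0.05  0.35  0.87] T tool [ 0.03 -0.03  0.04]
```

step_arm:
  rows:
    - [[0, 0, 0.8], 0]
    - [[0, 0, 1.2], 0]
    - [[0, 0, 1.2], 0]

```text
clock: 13.05
eef_pos: [0.5126, -0.2381, 0.13]
tool_rot: [-0.229, 0.973, 0.017, -0.002]
ft_force: [-0.2, 0.0, -1.2]
grip_width: 0.0209
grasp_force: 58.8
```

```bash
python3 -c "
from h import *
st()"
```

```text
t 13.05 tip rad 19.8 lat 1.2 z 55.5 F tool [0.13 0.07 1.17] T tool [ 0.04 -0.07 -0.01]
```

step_arm:
  rows:
    - [[0, 0, 0.6], 0]
    - [[0, 0, 0.8], 0]
    - [[0, 0, 0.8], 0]

```text
clock: 13.42
eef_pos: [0.5127, -0.2381, 0.1292]
tool_rot: [-0.229, 0.973, 0.017, -0.002]
ft_force: [-0.3, 0.4, -0.7]
grip_width: 0.0204
grasp_force: 58.8
```

```bash
python3 -c "
from h import *
st()"
```

```text
t 13.43 tip rad 19.7 lat 1.2 z 54.7 F tool [0.11 0.47 0.7 ] T tool [ 0.04 -0.02 -0.03]
```

step_arm:
  rows:
    - [[0, 0, 0.5], 0]
    - [[0, 0, 0.8], 0]
    - [[0, 0, 0.8], 0]

```text
clock: 13.8
eef_pos: [0.5126, -0.2381, 0.1284]
tool_rot: [-0.229, 0.973, 0.017, -0.002]
ft_force: [-0.8, 0.7, -0.7]
grip_width: 0.021
grasp_force: 58.8
```

```bash
python3 -c "
from h import *
st()"
```

```text
t 13.8 tip rad 19.8 lat 1.2 z 53.9 F tool [0.42 0.98 0.75] T tool [ 0.   -0.02 -0.  ]
```

step_arm:
  rows:
    - [[0, 0, 0.4], 0]
    - [[0, 0, 0.6], 0]
    - [[0, 0, 0.6], 0]

```text
clock: 14.18
eef_pos: [0.5127, -0.2381, 0.1279]
tool_rot: [-0.229, 0.973, 0.017, -0.002]
ft_force: [-0.5, 1.2, -0.0]
grip_width: 0.0208
grasp_force: 58.9
```

```bash
python3 -c "
from h import *
st()"
```

```text
t 14.18 tip rad 19.7 lat 1.2 z 53.4 F tool [-0.09  1.27  0.05] T tool [ 0.1  -0.01  0.02]
```

step_arm:
  rows:
    - [[0, 0, 0.4], 0]
    - [[0, 0, 0.6], 0]
    - [[0, 0, 0.6], 0]

```text
clock: 14.55
eef_pos: [0.5127, -0.2381, 0.1274]
tool_rot: [-0.229, 0.973, 0.016, -0.001]
ft_force: [-0.6, 0.7, -0.4]
grip_width: 0.0205
grasp_force: 58.9
```

```bash
python3 -c "
from h import *
st()"
```

```text
t 14.55 tip rad 19.7 lat 1.2 z 52.9 F tool [0.28 0.87 0.38] T tool [ 0.03 -0.04 -0.03]
```

step_arm:
  rows:
    - [[0, 0, 0.3], 0]
    - [[0, 0, 0.5], 0]
    - [[0, 0, 0.5], 0]

```text
clock: 14.92
eef_pos: [0.5127, -0.2381, 0.1269]
tool_rot: [-0.229, 0.973, 0.016, -0.001]
ft_force: [-0.9, 0.1, 1.7]
grip_width: 0.0208
grasp_force: 59.1
```

```bash
python3 -c "
from h import *
st()"
```

```text
t 14.93 tip rad 19.7 lat 1.2 z 52.4 F tool [ 0.75  0.6  -1.65] T tool [-0.05 -0.   -0.02]
```

step_arm:
  rows:
    - [[0, 0, 0.3], 0]
    - [[0, 0, 0.5], 0]
    - [[0, 0, 0.5], 0]

```text
clock: 15.3
eef_pos: [0.5127, -0.2381, 0.1265]
tool_rot: [-0.229, 0.973, 0.016, -0.001]
ft_force: [-1.0, -0.9, 3.0]
grip_width: 0.021
grasp_force: 59.2
```

```bash
python3 -c "
from h import *
st()"
```

```text
t 15.3 tip rad 19.7 lat 1.2 z 51.9 F tool [ 1.27 -0.28 -3.  ] T tool [-0.07 -0.09 -0.05]
```

step_arm:
  rows:
    - [[0.5, 0, 0.1], 0]
    - [[1, 0, 0.1], 0]
    - [[1.5, 0, 0.2], 0]
    - [[2, 0, 0.2], 0]
    - [[2, 0, 0.2], 0]

```text
clock: 15.92
eef_pos: [0.5111, -0.239, 0.1263]
tool_rot: [-0.229, 0.973, 0.016, -0.001]
ft_force: [1.0, 0.0, 3.2]
grip_width: 0.0208
grasp_force: 59.3
```

```bash
python3 -c "
from h import *
st()"
```

```text
t 15.93 tip rad 21.5 lat 1.1 z 51.8 F tool [-0.96 -0.33 -3.16] T tool [ 0.03 -0.72  0.01]
```

step_arm:
  rows:
    - [[0.5, 0, 0], 0]
    - [[1, 0, 0], 0]
    - [[1.5, 0, 0.1], 0]
    - [[1.5, 0, 0.1], 0]

```text
clock: 16.42
eef_pos: [0.5104, -0.2394, 0.1263]
tool_rot: [-0.229, 0.973, 0.016, -0.001]
ft_force: [5.0, 1.7, 2.0]
grip_width: 0.0207
grasp_force: 59.2
```

```bash
python3 -c "
from h import *
st();bot.camera('top');st()"
```

```text
t 16.43 tip rad 22.2 lat 1.0 z 51.9 F tool [-5.21 -0.68 -2.01] T tool [ 0.11 -1.43 -0.  ]
t 16.48 tip rad 22.2 lat 1.0 z 51.9 F tool [-5.57  0.1  -2.17] T tool [ 0.06 -1.41  0.03]
```

step_arm:
  rows:
    - [[0.5, 0, 0.3], 0]
    - [[1, 0, 0.4], 0]
    - [[1.5, 0, 0.5], 0]
    - [[2, 0, 0.5], 0]
    - [[2, 0, 0.5], 0]

```text
clock: 17.1
eef_pos: [0.5098, -0.2399, 0.1261]
tool_rot: [-0.23, 0.973, 0.017, 0.001]
ft_force: [7.6, 4.4, 2.2]
grip_width: 0.0204
grasp_force: 59.2
```

```bash
python3 -c "
from h import *
st()"
```

```text
t 17.1 tip rad 22.7 lat 0.9 z 52.0 F tool [-8.82  0.62 -2.06] T tool [ 0.02 -2.1   0.03]
```

step_arm:
  rows:
    - [[0, 0, 0.4], 0]
    - [[0.5, 0, 0.8], 0]
    - [[1, 0, 0.8], 0]
    - [[1.5, 0, 0.9], 0]
    - [[1.5, 0, 0.9], 0]

```text
clock: 17.73
eef_pos: [0.5093, -0.2406, 0.1257]
tool_rot: [-0.23, 0.973, 0.016, 0.002]
ft_force: [8.6, 3.9, 3.4]
grip_width: 0.0208
grasp_force: 59.2
```

```bash
python3 -c "
from h import *
st()"
```

```text
t 17.73 tip rad 23.3 lat 0.4 z 51.7 F tool [-9.51 -0.24 -3.31] T tool [ 0.1  -2.36  0.03]
```

step_arm:
  rows:
    - [[0.5, 0, 0.1], 0]
    - [[1, 0, 0.2], 0]
    - [[1.5, 0, 0.3], 0]
    - [[2, 0, 0.4], 0]
    - [[2.5, 0, 0.5], 0]
    - [[2.5, 0, 0.5], 0]

```text
clock: 18.48
eef_pos: [0.5077, -0.242, 0.1255]
tool_rot: [-0.23, 0.973, 0.016, 0.003]
ft_force: [9.7, 3.6, 3.5]
grip_width: 0.0207
grasp_force: 59.2
```

```bash
python3 -c "
from h import *
st()"
```

```text
t 18.48 tip rad 25.3 lat -0.2 z 51.6 F tool [-10.31  -1.04  -3.42] T tool [ 0.27 -2.58  0.13]
```

step_arm:
  rows:
    - [[0.6, 0, 0.1], 0]
    - [[1.2, 0, 0.2], 0]
    - [[1.8, 0, 0.3], 0]
    - [[2.4, 0, 0.3], 0]
    - [[3, 0, 0.4], 0]
    - [[3, 0, 0.4], 0]

```text
clock: 19.23
eef_pos: [0.5049, -0.2433, 0.1252]
tool_rot: [-0.23, 0.973, 0.016, 0.003]
ft_force: [8.8, 3.7, 4.1]
grip_width: 0.0204
grasp_force: 59.3
```

```bash
python3 -c "
from h import *
st()"
```

```text
t 19.23 tip rad 28.4 lat -0.1 z 51.3 F tool [-9.62 -0.5  -4.04] T tool [ 0.2  -2.5   0.07]
```

step_arm:
  rows:
    - [[0.7, 0, 0], 0]
    - [[1.4, 0, 0], 0]
    - [[2, 0, 0], 0]
    - [[2.5, 0, 0], 0]
    - [[3, 0, 0], 0]
    - [[3, 0, 0], 0]

```text
clock: 19.98
eef_pos: [0.5, -0.245, 0.1244]
tool_rot: [-0.229, 0.973, 0.016, -0.0]
ft_force: [5.2, 1.9, 3.9]
grip_width: 0.0207
grasp_force: 59.3
```

```bash
python3 -c "
from h import *
st()"
```

```text
t 19.98 tip rad 34.0 lat 0.6 z 50.1 F tool [-5.52 -0.48 -3.86] T tool [ 0.11 -1.51  0.05]
```

step_arm:
  rows:
    - [[1, 0, -0.2], 0]
    - [[2, 0, -0.4], 0]
    - [[3, 0, -0.5], 0]
    - [[3, 0, -0.5], 0]

```text
clock: 20.48
eef_pos: [0.4942, -0.2461, 0.1228]
tool_rot: [-0.229, 0.973, 0.017, -0.004]
ft_force: [-0.8, 0.3, -0.3]
grip_width: 0.0206
grasp_force: 58.7
```

```bash
python3 - <<'E'
from h import *
st()
im,d=bot.camera('side'); im2,d=bot.camera('top')
c=lambda I:cv2.resize(I[...,::-1],(400,300),interpolation=cv2.INTER_CUBIC)
cv2.imwrite('pics/s7.png',np.hstack([c(im2[180:222,360:416]),c(im[270:318,236:300])]))
E
```

```text
t 20.48 tip rad 40.1 lat 2.5 z 47.9 F tool [0.53 0.64 0.27] T tool [ 0.02 -0.02  0.01]
```

View pics/s7.png

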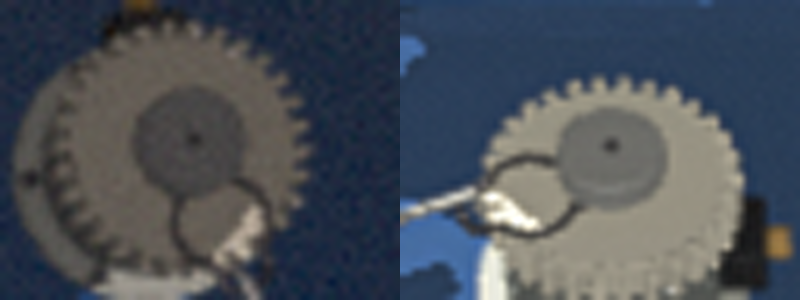

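The clip is out of its groove, lying on the gear with its loop at the gear edge (crop about (240,250) in top view), hook still in the loop. Pull on outward.

step_arm:
  rows:
    - [[4, 0, 0], 0]
    - [[10, 0, 0], 0]
    - [[18, 0, 0], 0]
    - [[26, 0, 0], 0]
    - [[36, 0, 0], 0]
    - [[46, 0, 0], 0]
    - [[56, 0, 0], 0]
    - [[64, 0, 0], 0]
    - [[70, 0, 0], 0]
    - [[70, 0, 0], 0]

```text
clock: 21.82
eef_pos: [0.4331, -0.2776, 0.1238]
tool_rot: [-0.229, 0.973, 0.017, -0.002]
ft_force: [-0.7, 0.8, -0.7]
grip_width: 0.0211
grasp_force: 58.7
```

```bash
python3 - <<'E'
from h import *
st()
im,d=bot.camera('side'); im2,d=bot.camera('top')
c=lambda I:cv2.resize(I[...,::-1],(400,500),interpolation=cv2.INTER_CUBIC)
cv2.imwrite('pics/s8.png',np.hstack([c(im2[180:280,350:430]),c(im[270:370,200:280])]))
E
```

```text
t 21.82 tip rad 108.6 lat 1.3 z 49.3 F tool [0.26 0.97 0.72] T tool [ 0.12 -0.05 -0.01]
```

View pics/s8.png

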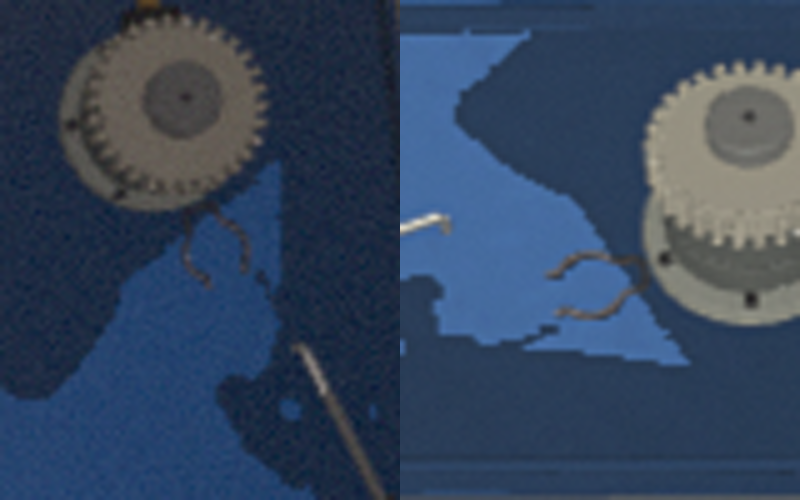

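```bash
python3 - <<'E'
from h import *
for cam,sx,b in [('side',[(555,272),(590,255),(615,258),(630,262),(638,270),(643,277),(632,290),(610,312),(570,315)],(200,270,400)),('top',[(210,283),(188,250),(192,225),(205,208),(213,208),(235,228),(245,265)],(350,180,0))]:
    im,d=bot.camera(cam);P=pts(cam,d)
    for x,y in sx:
        u=b[0]+(x-b[2])/5;v=b[1]+y/5;u,v=int(u),int(v); w=P[v,u]; print(cam,u,v,im[v,u],w.round(4),'r',np.hypot(w[0]-.6106,w[1]+.1879).round(4))
E
```

```text
side 231 324 [95 91 90] [ 0.5452 -0.2111  0.0029] r 0.0693
side 238 321 [69 78 93] [ 0.5563 -0.2031  0.0019] r 0.0564
side 243 321 [46 54 63] [ 0.5652 -0.2032  0.003 ] r 0.0479
side 246 322 [53 59 69] [ 0.5705 -0.2041  0.0019] r 0.0432
side 247 324 [42 60 83] [ 0.5729 -0.2083  0.0021] r 0.0429
side 248 325 [49 53 65] [ 0.575  -0.211   0.0032] r 0.0424
side 246 328 [76 80 91] [ 0.5725 -0.2177  0.0035] r 0.0484
side 242 332 [73 75 85] [ 0.5663 -0.2244  0.0007] r 0.0574
side 234 333 [ 72  94 128] [ 0.553  -0.2276  0.0009] r 0.07
top 392 236 [47 64 99] [ 0.5442 -0.212   0.0014] r 0.0707
top 387 230 [51 63 81] [ 0.5561 -0.2012  0.0046] r 0.0561
top 388 225 [37 45 67] [ 0.5668 -0.2043  0.001 ] r 0.0468
top 391 221 [41 40 46] [ 0.5751 -0.2106  0.0013] r 0.0421
top 392 221 [38 41 47] [ 0.575  -0.2124  0.0025] r 0.0432
top 397 225 [50 52 65] [ 0.5667 -0.222   0.0045] r 0.0556
top 399 233 [48 55 75] [ 0.5505 -0.2264  0.0017] r 0.0714
```

The clip lies flat on the tray floor, clear of the flange (its loop about 42 mm from the axis, heights 2–3 mm). Returning the pick.

step_arm:
  rows:
    - [[0, 0, -20], 0]
    - [[0, 0, -50], 0]
    - [[0, 0, -60], 0]
    - [[0, 0, -60], 0]
    - [[0, 0, -60], 0]

```text
clock: 22.65
eef_pos: [0.4335, -0.2789, 0.1826]
tool_rot: [-0.229, 0.973, 0.017, -0.002]
ft_force: [0.9, 0.4, -0.9]
grip_width: 0.0207
grasp_force: 58.7
```

```bash
python3 -c "
from h import *
go(.5618,.1945,.145,-165.2)"
```

```text
t 22.65 pos [ 0.4335 -0.2789  0.1826] yaw -153.51 -> shift mm [-325.9  364.9   51.4] turn 11.69 F [ 0.93  0.36 -0.86] T [-0.02 -0.02  0.01]
```

step_arm:
  rows:
    - [[-30, 34, 0], 2]
    - [[-68, 76, 0], 4]
    - [[-106, 119, 0], 6]
    - [[-144, 161, 0], 8]
    - [[-182, 204, 0], 10]
    - [[-220, 246, 5], 11.7]
    - [[-258, 289, 10], 11.7]
    - [[-292, 327, 15], 11.7]
    - [[-315, 353, 15], 11.7]
    - [[-326, 365, 15], 11.7]
    - [[-326, 365, 15], 11.7]
    - [[-326, 365, 15], 11.7]

```text
clock: 24.15
eef_pos: [0.5625, 0.1916, 0.1818]
tool_rot: [-0.128, 0.992, 0.016, -0.004]
ft_force: [-0.3, -0.2, -0.5]
grip_width: 0.0207
grasp_force: 58.8
```

```bash
python3 -c "
from h import *
go(.5618,.1965,.080,-165.2)"
```

```text
t 24.15 pos [0.5625 0.1916 0.1818] yaw -165.29 -> shift mm [ -1.    1.6 101.9] turn -0.09 F [-0.33 -0.18 -0.52] T [-0.05 -0.05 -0.  ]
```

step_arm:
  rows:
    - [[-1, 1.5, 30], 0]
    - [[-1, 1.5, 60], 0]
    - [[-1, 1.5, 80], 0]
    - [[-1, 1.5, 92], 0]
    - [[-1, 1.5, 96], 0]
    - [[-1, 1.5, 98], 0]
    - [[-1, 1.5, 99], 0]
    - [[-1, 1.5, 99], 0]

```text
clock: 25.15
eef_pos: [0.5628, 0.198, 0.0839]
tool_rot: [-0.129, 0.992, 0.016, -0.003]
ft_force: [-0.0, -0.9, -1.3]
grip_width: 0.0204
grasp_force: 58.8
```

```bash
python3 -c "
from h import *
go(.5618,.1965,.080,-165.2)"
```

```text
t 25.15 pos [0.5628 0.198  0.0839] yaw -165.21 -> shift mm [ 1.3 -1.3  3.9] turn -0.01 F [-0.03 -0.87 -1.27] T [-0.04 -0.02  0.04]
```

step_arm:
  rows:
    - [[0, 0, 1], 0]
    - [[0, 0, 2], 0]
    - [[0, 0, 3], 0]
    - [[0, 0, 4], 0]
    - [[0, 0, 4], 0]

```text
clock: 25.78
eef_pos: [0.5625, 0.198, 0.0798]
tool_rot: [-0.129, 0.992, 0.016, -0.003]
ft_force: [-0.5, -0.7, 4.0]
grip_width: 0.0207
grasp_force: 59.4
```

Contact with the mat; release, then lift clear.

step_arm:
  rows:
    - [[0, 0, 0], 0]
    - [[0, 0, 0], 0]
    - [[0, 0, 0], 0]
    - [[0, 0, 0], 0]
    - [[0, 0, 0], 0]
    - [[0, 0, 0], 0]
    - [[0, 0, 0], 0]
    - [[0, 0, 0], 0]
  claw: -1

```text
clock: 26.78
eef_pos: [0.5624, 0.198, 0.0794]
tool_rot: [-0.129, 0.992, 0.016, -0.003]
ft_force: [0.2, -0.4, 0.4]
grip_width: 0.0857
grasp_force: 0.0
```

step_arm:
  rows:
    - [[0, 0, -10], 0]
    - [[0, 0, -30], 0]
    - [[0, 0, -70], 0]
    - [[0, 0, -120], 0]
    - [[0, 0, -150], 0]
    - [[0, 0, -150], 0]
    - [[0, 0, -150], 0]

```text
clock: 27.65
eef_pos: [0.5636, 0.1931, 0.2289]
tool_rot: [-0.129, 0.992, 0.016, -0.004]
ft_force: [0.1, -0.3, -0.8]
grip_width: 0.0861
grasp_force: 0.0
```

```bash
python3 - <<'E'
from h import *
im,d=bot.camera('side')
st()
c=lambda I:cv2.resize(I[...,::-1],(400,300),interpolation=cv2.INTER_CUBIC)
cv2.imwrite('pics/s9.png',np.hstack([c(im[150:210,220:300+20]),c(im[270:345,200:300])]))
E
```

```text
t 27.7 tip rad -215.8 lat 346.3 z 152.7 F tool [ 0.3   0.15 -0.08] T tool [ 0.03 -0.03  0.02]
```

View pics/s9.png

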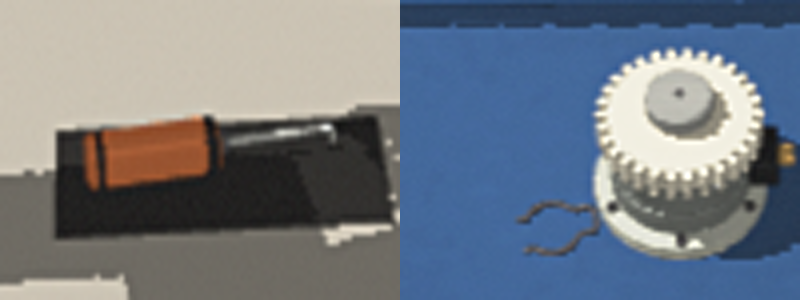

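The pick lies on the mat (handle about (150,155) in the left crop), and the clip is flat on the tray floor beside the flange (about (560,228) in the right crop).

```bash
python3 -c "
from workcell import bot
print(bot.job_done())"
```

```text
the job is handed in; nothing more can be done
None
```

The clip is out of its groove, off the gear and flat on the tray floor, the pick is back on the mat, and the job was handed in at about 28 s. My path stayed well clear of the puck, and the sensed forces stayed under the marking limits.

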